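Right the fallen cleaner bottle and put it back in the caddy

ROBOT

A 6-joint arm with a two-finger parallel gripper is mounted at the origin on the work surface. World frame = base frame: x ahead of the robot, y to its left, z up, the work surface at z = 0. Lengths are in m, angles in rad, forces in N, time in s.
With the tool pointing down it reaches from about 0.35 to 0.775 m from the base axis. Payload 5.5 kg.
Tool frame: the origin (TCP) lies between the finger pads; the fingertips stand 17 mm ahead of it and the grasp point (between the pads) lies 2 mm behind it (env.finger_overhang is the distance from the TCP to the fingertips, in m); z points along the fingers, y is the line along which they close (so a half turn about z gives the same grasp; the last joint's range is limited). The gripper opens to 85 mm and grips with 20 to 120 N. Pads are 22 mm wide; open, the fingers measure 114 mm over their backs; the gripper's body (76 mm by 85 mm) begins 54 mm behind the grasp point. The pads swing forward as they close: fully open they stand 13 mm farther back than shut.
Start: joints at [1.196, 0.313, 0.046, 1.304, 0, 1.431], TCP at [0.134, 0.559, 0.248] pointing down, gripper open.
Joint ranges: [-2.76, 2.76], [-0.86, 1.69], [-1.03, 1.26], [-2.2, 2.34], [-1.47, 1.5], [-3.14, 3.14]. Speed limits (rad/s): [2.57, 2.57, 3.14, 3.14, 3.14, 3.14].

INTERFACE

Orientations are given as a unit quaternion [w, x, y, z].
In Python, from workcell import env gives the robot as it stands. The module is installed in compiled form; this text tells all that it offers.
- The arm moves only by the shell command python3 -m pendant 'ROWS' [FORCE]. ROWS is JSON, a list of rows, each a list of 5 numbers: the gripper's target within -1 to 1 (fully open at 1, half-way at 0, shut at -1), then the shift along the tool's x, y, z in m, then the turn about the tool's z in rad. A call has 1 to 8 rows; each row shifts and turns the commanded pose from where the row before left it, along the tool's axes as they then stand; what a row does not reach is not made up. A row lasts 1/8 s, in which the tool goes at most 62.5 mm and 10.7 degrees, less where a joint would pass 70% of its speed; a pose out of reach is approached as far as the arm can. A call with a gripper value outside its range is refused whole. The fingers move at their own pace and stop on an object; FORCE is the grip in N (left out, the last holds). Time passes only in rows, so rows that do not move let the fingers close. It gives the time, the measured TCP pose, the force, the opening and the grip force at its end, in the units of the state.
- env.get_state(): the state, without advancing time (a new reading comes with each control period).
- env.read_camera(name): name is "scene" or "side" or "wrist"; returns the picture (420x560x3 uint8, red, green, blue); there is no depth.
- env.calibration(name): a dict with "K" (3x3 intrinsics, pixels), "distortion" ([k1, k2, p1, p2, k3] as OpenCV has them; the pictures are not rectified), "T" (4x4, takes a point from camera to world coordinates); the wrist camera has in their place "tool_from_camera" (4x4, takes a point from camera to tool coordinates, whose origin is the TCP and whose axes are the flange's). Camera axes: x right, y down, z forward; pixel columns grow to the right and rows downward; lengths in m; the calibration is good to about 2 mm. A picture is of the moment at which its call begins: read the wrist's pose just before it. calibration takes no time and is no camera call.
- env.hand_in(): hands the job in; it is judged then, once.
Trained networks look in the newest picture that a camera, given by its name, has taken for a name from the list of things; names that differ only in an ending like _2 or _b are one class to them, and where a whole thing is asked for, a point or a joint stands for the part that bears it (a point fixed in the world has none). Each returns a list of dicts, best first, with "score" (0 to 1); they miss things now and then, are a little off and sometimes report something else, mostly with a low value. They report only what shows in the picture. A call takes as long as a camera call. They do not tell look-alikes from the thing itself.
- env.recognise(camera, label): "centre" ([column, row] in pixels, amid what is visible of it).
The state is a dict: "clock": time; "joint_pos": joint angles; "qvel": joint speeds; "tau": joint torques, N m; "tcp_pos": TCP position; "orientation": TCP orientation; "wrist_force": force on the tool from outside, world axes, zero at the start; "ft_torque": the same for the moment, N m; "finger_gap": finger opening in m; "grip_force": force on a finger pad.
Only numpy, scipy, OpenCV 4.12 (cv2) and the standard library are available. Lean on these libraries where they do the work, as an engineer would, in place of code of your own. Each camera call takes 0.05 s, during which the arm holds its last target. There are 200 camera calls.

TASK

The blue bottle of cleaner has fallen over on the electronics bench. Stand it up on the bench first and let go of it so that it stands by itself, then take it again and set it down upright on the green pad in the free bay of the yellow caddy. Do not drop it, and leave the other things where they are.

Things in the scene. Friction and masses are not known exactly. Their poses are not given: they have to be found in the camera images.
- bottle: The fallen bottle: square blue body 50 x 50 mm, 118 mm long, a 16 mm shoulder, then a round white cap 32 mm across and 46 mm long; 180 mm in all, about 0.3 kg. Origin on its axis at mid-length, 90 mm from either end. Its z axis runs from base to cap; x and y are square to the flat sides. It starts lying on a flat side, axis 25 mm above the bench.
- bottle_base (a point): Centre of the bottle's base (underside).
- bottle_cap (a point): Centre of the end face of the bottle's cap; the cap's round side reaches from here 46 mm down towards the base.
- caddy: Yellow open caddy fixed to the bench, 112 mm (its x) by 294 mm (its y) by 60 mm high, walls and floor 6 mm thick. Two dividers, 46 mm high above the floor, make three bays in a row along y, centres 96 mm apart, each 100 x 90 mm inside. Origin at the centre of its underside on the bench. Can and jar take two bays.
- pad: Green square pad 84 x 84 x 4 mm lying fixed on the floor of the free bay, centred in it. Origin at the centre of its underside, 6 mm above the bench; its upper face is 10 mm above the bench.
- can: Aluminium spray can with a red label, 52 mm in diameter, 100 mm tall, standing in a bay of the caddy. Origin at the centre of its underside, z up. Bystander.
- jar: Amber glass jar with a black lid, 60 mm in diameter, 85 mm tall, standing in a bay of the caddy. Origin at the centre of its underside, z up. Bystander.
- mug: Steel travel mug with a black band and lid, 78 mm in diameter, 165 mm tall, standing on the bench beyond the work. Origin at the centre of its underside, z up. Bystander.
- screwdriver: Screwdriver with a red handle, 180 mm long, lying on the bench close to the robot. Its x axis runs from handle to tip. Bystander.
There are look-alikes about, which are no part of the job. Of the things shaped like the bottle, the blue one is meant.

How it is judged:
On the way:
1. the bottle stands by itself upright on the bench, outside the caddy, at rest and not touched by the robot (angle between bottle's own z axis and vertical below 0.12 rad and height (world z) of bottle_base below 0.005 m and horizontal distance between bottle and pad above 0.07 m and linear speed of bottle below 0.02 m/s and contact force between bottle and the fingers below 0.1 N and contact force between bottle and the arm below 0.1 N), for 0.2 s.
At the end, for the whole second after the job is handed in: The bottle stands upright (within about 7 degrees) on the green pad in the free bay, its axis within 35 mm of the pad's centre, base down on the pad, at rest; the can, the jar and the mug still stand (angle between bottle's own z axis and vertical below 0.12 rad and horizontal distance between bottle and pad below 0.035 m and z of bottle_base in the frame of pad between 0.001 and 0.01 m and linear speed of bottle below 0.02 m/s and angle between each of can, jar, mug's own z axis and vertical below 0.3 rad); the robot touches nothing.
It fails at once if the bottle is dropped (falls freely from more than about 25 mm) (contact force between bottle and anything else below 0.05 N and linear speed of bottle above 0.7 m/s).
It fails at once if the can or the jar is knocked over or shifted by more than 40 mm (angle between any of can, jar's own z axis and vertical above 0.5 rad or distance of any of can, jar from where it was at the start of the episode above 0.04 m).
It fails at once if the mug is knocked over or shifted by more than 40 mm (angle between mug's own z axis and vertical above 0.5 rad or distance of mug from where it was at the start of the episode above 0.04 m).
It fails at once if the screwdriver is shifted by more than 40 mm (distance of screwdriver from where it was at the start of the episode above 0.04 m).
It also fails if it takes over 64 s, if anything falls off the work surface, if the arm or the gripper's body presses on something with over 40 N, if the wrist force passes 120 N, or if a joint passes its speed limit or range.

## Working session

There is one attempt and no reset: what is moved stays moved. The work goes in short steps, Python scripts to look and compute and a shell command to move; the robot and the scene stay as the last step left them, time stands still between calls to the robot, and variables do not carry over. Pictures are saved under pics/ and viewed, at most 13 in all, crops included, and the job is handed in when it is done.

```bash
mkdir -p pics
cat > h.py <<'E'
import numpy as np, cv2, json
from workcell import env
from scipy.spatial.transform import Rotation as R
def rot(q): return R.from_quat([q[1],q[2],q[3],q[0]]).as_matrix()
def camT(name):
    c=env.calibration(name)
    if name=="wrist":
        s=env.get_state(); T=np.eye(4); T[:3,:3]=rot(s["orientation"]); T[:3,3]=s["tcp_pos"]
        return c, T@np.array(c["tool_from_camera"])
    return c, np.array(c["T"])
def onplane(name,uv,z,T=None):
    c,T0=camT(name); T=T0 if T is None else T
    p=cv2.undistortPoints(np.array(uv,float).reshape(-1,1,2),np.array(c["K"]),np.array(c["distortion"]))[:,0]
    d=np.c_[p,np.ones(len(p))]@T[:3,:3].T; o=T[:3,3]
    return o+d*((z-o[2])/d[:,2])[:,None]
def proj(name,P):
    c,T=camT(name); Ti=np.linalg.inv(T)
    return cv2.projectPoints(np.array(P,float).reshape(-1,3),cv2.Rodrigues(Ti[:3,:3])[0],Ti[:3,3],np.array(c["K"]),np.array(c["distortion"]))[0][:,0]
def save(n,im,s=1): cv2.imwrite(f"pics/{n}.png",cv2.resize(im[:,:,::-1],None,fx=s,fy=s))
E
python3 - <<'E'
from h import *
a=env.read_camera("scene"); b=env.read_camera("side")
out=np.hstack([a,b]); save("both",out,800/1120)
save("scene",a,1.4)
for cam in("scene","side"):
  print(cam,np.round(camT(cam)[1],2).tolist())
  for l in("bottle","bottle_base","bottle_cap","caddy","pad","can","jar","mug","screwdriver"):
    print(l,[(np.round(d["centre"]).tolist(),round(d["score"],2)) for d in env.recognise(cam,l)][:4])
s=env.get_state();print(s["tcp_pos"],s["orientation"],s["clock"])
E
```

```text
scene [[0.77, 0.55, -0.33, 0.78], [0.64, -0.65, 0.4, -0.38], [0.01, -0.52, -0.86, 0.86], [0.0, 0.0, 0.0, 1.0]]
bottle [([109.0, 227.0], 0.76), ([250.0, 308.0], 0.75)]
bottle_base [([109.0, 225.0], 0.67)]
bottle_cap [([116.0, 224.0], 0.95), ([245.0, 311.0], 0.84)]
caddy [([359.0, 172.0], 0.58)]
pad [([359.0, 161.0], 0.81), ([244.0, 309.0], 0.24)]
can [([380.0, 125.0], 0.57), ([249.0, 311.0], 0.46)]
jar [([342.0, 178.0], 0.86), ([361.0, 162.0], 0.29)]
mug [([393.0, 249.0], 0.64)]
screwdriver [([230.0, 204.0], 0.86)]
side [[0.7, -0.53, 0.47, -0.19], [-0.71, -0.5, 0.49, -0.69], [-0.02, -0.68, -0.73, 1.11], [0.0, 0.0, 0.0, 1.0]]
bottle [([366.0, 237.0], 0.75), ([284.0, 344.0], 0.63)]
bottle_base [([283.0, 344.0], 0.59)]
bottle_cap [([368.0, 236.0], 0.86), ([282.0, 343.0], 0.82)]
caddy [([244.0, 165.0], 0.97)]
pad [([240.0, 161.0], 0.69)]
can [([217.0, 142.0], 0.82)]
jar [([262.0, 165.0], 0.9)]
mug [([327.0, 141.0], 0.64)]
screwdriver [([271.0, 250.0], 0.75), ([366.0, 236.0], 0.41)]
[0.13378961 0.55926748 0.2483474 ] [1.58372363e-05 1.17136451e-01 9.93115827e-01 6.98828212e-05] 1.0
```

View pics/scene.png

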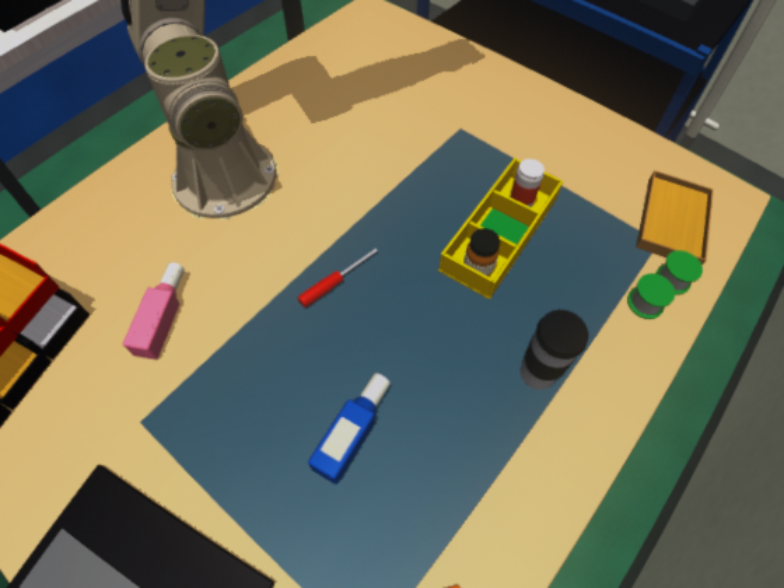

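View pics/both.png

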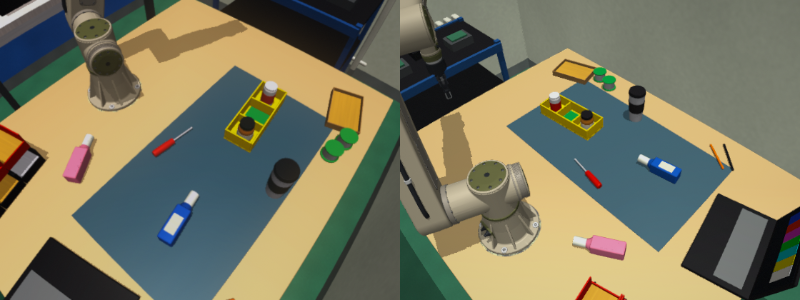

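The scene view shows two bottle-shaped things: blue at native (250,308), pink look-alike at (109,227). The description picks the blue one (side camera (366,237)). It lies with its cap towards the upper right. The free bay with the green pad is at (359,161), between the can at (380,125) and the jar at (342,178).

```bash
cat > fit.py <<'E'
from h import *
from scipy.optimize import minimize
def mask(im,cen,r=60,fn="blue"):
    hsv=cv2.cvtColor(im,cv2.COLOR_RGB2HSV)
    m=cv2.inRange(hsv,(106,150,60),(130,255,255)) if fn=="blue" else cv2.inRange(hsv,(50,150,50),(75,255,255))
    k=np.zeros_like(m);cv2.circle(k,tuple(int(v) for v in cen),r,255,-1)
    return m&k
def hullmask(pts,shape,up=4):
    m=np.zeros((shape[0]*up,shape[1]*up),np.uint8)
    cv2.fillConvexPoly(m,cv2.convexHull(np.round(pts*up).astype(np.int32)),255);return m
def body(x,y,yaw):  # x,y of bottle origin; axis heading yaw
    c,s=np.cos(yaw),np.sin(yaw)
    P=[(a,b,z) for a in(-.09,.028) for b in(-.025,.025) for z in(0,.05)]+[(.044,b,z) for b in(-.016,.016) for z in(.009,.041)]
    return np.array([(x+a*c-b*s,y+a*s+b*c,z) for a,b,z in P])
E
python3 - <<'E'
from fit import *
ims={n:env.read_camera(n) for n in("scene","side")}
cen={"scene":(250,308),"side":(366,237)}
H={}
for n in ims:
    m=mask(ims[n],cen[n]); ys,xs=np.nonzero(m); H[n]=hullmask(np.c_[xs,ys].astype(float),m.shape)
    print(n,len(xs),onplane(n,[cen[n]],.025).round(3))
def cost(p):
    t=0
    for n in ims:
        h=hullmask(proj(n,body(*p)),ims[n].shape[:2]); t+=1-(h&H[n]).sum()/(h|H[n]).sum()
    return t
p0=onplane("scene",[cen["scene"]],.025)[0][:2]
cp=onplane("scene",[(268,278)],.025)[0][:2]; yaw=np.arctan2(*(cp-p0)[::-1])
r=min((minimize(cost,[*p0,yaw+d],method="Nelder-Mead",options=dict(initial_simplex=np.array([[*p0,yaw+d],[p0[0]+.02,p0[1],yaw+d],[p0[0],p0[1]+.02,yaw+d],[*p0,yaw+d+.2]]))) for d in(-.15,.0,.15)),key=lambda r:r.fun)
x,y,w=r.x; u=np.array([np.cos(w),np.sin(w)])
print("fit",r.x.round(4),r.fun); o=np.array([x,y]);print("base",o-.09*u,"cap",o+.09*u,"grip",o+.077*u)
for n,c in(("scene",(359,161)),("side",(240,161))):
    m=mask(ims[n],c,40,"green");ys,xs=np.nonzero(m);print("pad",n,len(xs),onplane(n,[(xs.mean(),ys.mean())],.01).round(3))
for l,a,b in(("can",(380,125),(217,142)),("jar",(342,178),(262,165)),("mug",(393,249),(327,141))):print(l,onplane("scene",[a],.05).round(3),onplane("side",[b],.05).round(3))
print("sd",onplane("scene",[(230,204),(215,215),(268,180)],.01).round(3).tolist())
tx=rot(env.get_state()["orientation"]);print("tool x,y",tx[:,0].round(3),tx[:,1].round(3))
im=ims["scene"].copy()
e=[o-.09*u,o+.09*u,o+.077*u]
for q in proj("scene",[(*v,.025) for v in e]):cv2.circle(im,tuple(int(v) for v in q),1,(255,0,0),-1)
save("crop",im[255:355,190:310],5)
E
```

```text
scene 1078 [[ 0.583 -0.238  0.025]]
side 810 [[ 0.575 -0.243  0.025]]
fit [ 0.5779 -0.2253  1.756 ] 0.1793248420094583
base [ 0.59447994 -0.31375956] cap [ 0.56132696 -0.13683902] grip [ 0.56372134 -0.14961661]
pad scene 422 [[0.539 0.269 0.01 ]]
pad side 152 [[0.549 0.272 0.01 ]]
can [[0.522 0.385 0.05 ]] [[0.537 0.365 0.05 ]]
jar [[0.544 0.161 0.05 ]] [[0.562 0.171 0.05 ]]
mug [[0.752 0.073 0.05 ]] [[0.795 0.097 0.05 ]]
sd [[0.358, -0.066, 0.01], [0.351, -0.115, 0.01], [0.384, 0.054, 0.01]]
tool x,y [-0.973  0.233 -0.   ] [0.233 0.973 0.   ]
```

View pics/crop.png

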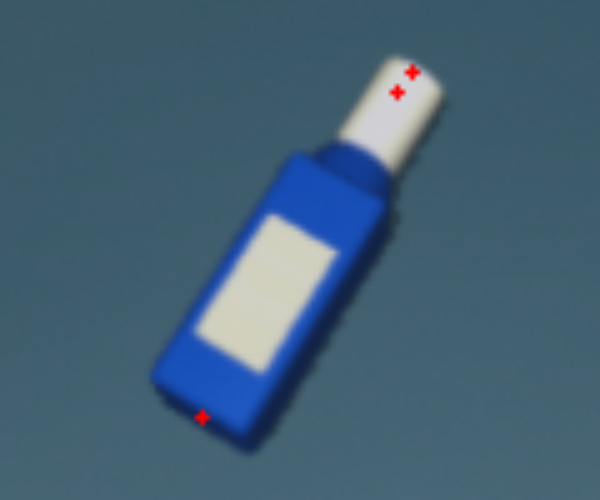

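The crop shows the blue bottle lying with its white cap towards the caddy. The fitted base (crop 203,417) and cap end (412,72) sit on it. I turn the tool so x lies along the bottle axis, then travel over.

```bash
python3 -m pendant '[[1,0,0,0,0.165],[1,0,0,0,0.165],[1,0,0,0,0.165],[1,0,0,0,0.165],[1,0,0,0,0.165],[1,0,0,0,0.165],[1,0,0,0,0.16]]' 25
python3 -m pendant '[[1,-0.048,0.018,0,0],[1,-0.048,0.018,0,0],[1,-0.048,0.018,0,0],[1,-0.048,0.018,0,0],[1,-0.048,0.018,0,0],[1,-0.048,0.018,0,0],[1,-0.048,0.018,0,0],[1,-0.048,0.018,0,0]]'
python3 -m pendant '[[1,-0.048,0.018,0,0],[1,-0.048,0.018,0,0],[1,-0.048,0.018,0,0],[1,-0.048,0.018,0,0],[1,-0.048,0.018,0,0],[1,-0.048,0.018,0,0],[1,-0.048,0.018,0,0],[1,0,0,0,0]]'
```

```text
clock: 1.98
tcp_pos: [0.1338, 0.5593, 0.2483]
orientation: [-0.0, 0.64, 0.768, 0.0]
wrist_force: [-0.4, 0.1, 0.7]
finger_gap: 0.0854
grip_force: 0.0
clock: 2.98
tcp_pos: [0.3471, 0.2071, 0.2486]
orientation: [0.0, 0.638, 0.77, 0.001]
wrist_force: [1.2, 0.0, -0.0]
finger_gap: 0.0852
grip_force: 0.0
clock: 3.98
tcp_pos: [0.5338, -0.1015, 0.2476]
orientation: [0.0, 0.64, 0.768, -0.0]
wrist_force: [0.3, 0.6, 0.5]
finger_gap: 0.0851
grip_force: 0.0
```

Run:
```python
from h import *
s=env.get_state();im=env.read_camera("wrist")
M=rot(s["orientation"]);print("x",M[:,0].round(3),"y",M[:,1].round(3))
for l in("bottle","bottle_cap","bottle_base"):
    for d in env.recognise("wrist",l)[:2]:print(l,np.round(d["centre"]),round(d["score"],2),onplane("wrist",[d["centre"]],.04).round(3))
o=np.array([.5779,-.2253]);u=np.array([np.cos(1.756),np.sin(1.756)])
print(proj("wrist",[(*(o-.09*u),.025),(*(o+.09*u),.025)]))
np.save("w.npy",im);save("w1",im)
```

```text
x [-0.181  0.983 -0.   ] y [0.983 0.181 0.   ]
bottle [  9. 314.] 0.7 [[ 0.235 -0.309  0.04 ]]
bottle [298. 289.] 0.56 [[ 0.575 -0.213  0.04 ]]
bottle_cap [  4. 314.] 0.68 [[ 0.229 -0.31   0.04 ]]
bottle_base [298. 290.] 0.74 [[ 0.576 -0.213  0.04 ]]
bottle_base [  7. 312.] 0.72 [[ 0.233 -0.307  0.04 ]]
[[296.40182123 353.27804645]
 [298.64541084 225.09656152]]
```

View pics/w1.png

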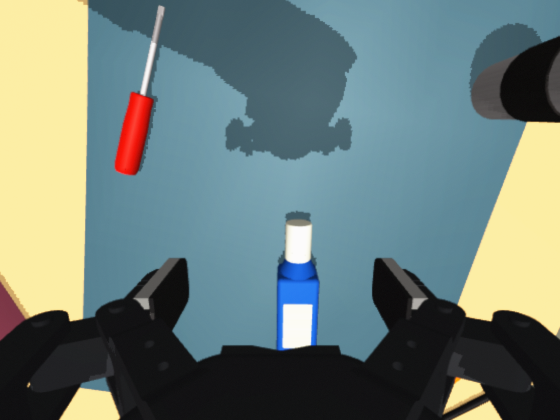

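The wrist view shows the bottle aligned with the tool's x. Its cap end is at (299,221), cap to shoulder at (298,262), and the screwdriver and mug are well clear. I refine from these pixels.

Run:
```python
from h import *
s=env.get_state();M=rot(s["orientation"]);t=np.array(s["tcp_pos"])
im=np.load("w.npy").astype(int);w=(im.min(2)>150)
for r in(218,220,222,224,235,250):
    c=np.nonzero(w[r,270:330])[0]+270;print(r,(c.min(),c.max()) if len(c) else None)
P=onplane("wrist",[(298.5,220),(298.5,240)],.035);print(P.round(4),((P-t)@M).round(4))
P=onplane("wrist",[(297.5,320)],.05);print(P.round(4),((P-t)@M).round(4))
```

```text
218 None
220 None
222 None
224 (np.int64(310), np.int64(311))
235 (np.int64(286), np.int64(311))
250 (np.int64(286), np.int64(310))
[[ 0.5587 -0.1279  0.035 ]
 [ 0.5637 -0.1519  0.035 ]] [[-0.035   0.0211  0.2133]
 [-0.0596  0.0215  0.2132]]
[[ 0.5811 -0.2473  0.05  ]] [[-0.1565  0.0209  0.1982]]
```

```bash
python3 -m pendant '[[1,-0.024,0.011,0.03,0],[1,-0.024,0.01,0.04,0],[1,0,0,0.04,0],[1,0,0,0.04,0],[1,0,0,0.04,0],[1,0,0,0.024,0],[1,0,0,0.01,0],[1,0,0,0,0]]'
python3 -m pendant '[[-1,0,0,0,0],[-1,0,0,0,0],[-1,0,0,0,0],[-1,0,0,0,0],[-1,0,0,0,0],[-1,0,0,0,0]]' 20
```

```text
clock: 5.18
tcp_pos: [0.5616, -0.1408, 0.0245]
orientation: [-0.0, 0.638, 0.77, -0.0]
wrist_force: [0.5, -1.0, -0.3]
finger_gap: 0.0856
grip_force: 0.0
clock: 5.92
tcp_pos: [0.5622, -0.1417, 0.0246]
orientation: [0.0, 0.638, 0.77, 0.0]
wrist_force: [0.2, 1.6, 3.8]
finger_gap: 0.0316
grip_force: 19.8
```

```bash
python3 -m pendant '[[-1,-0.002,0,-0.011,0],[-1,-0.003,0,-0.011,0],[-1,-0.0035,0,-0.0105,0],[-1,-0.004,0,-0.0105,0],[-1,-0.005,0,-0.010,0],[-1,-0.005,0,-0.010,0],[-1,0,0,0,0],[-1,0,0,0,0]]' 20
python3 - <<'E'
from h import *
a=env.read_camera("scene");b=env.read_camera("side")
c=np.hstack([cv2.resize(a[230:360,190:320],(400,400)),cv2.resize(b[170:300,310:440],(400,400))]);save("tilt",c)
E
```

```text
clock: 6.92
tcp_pos: [0.566, -0.164, 0.0871]
orientation: [0.0, 0.638, 0.77, 0.0]
wrist_force: [-0.4, 0.5, -1.5]
finger_gap: 0.0309
grip_force: 20.7
```

View pics/tilt.png

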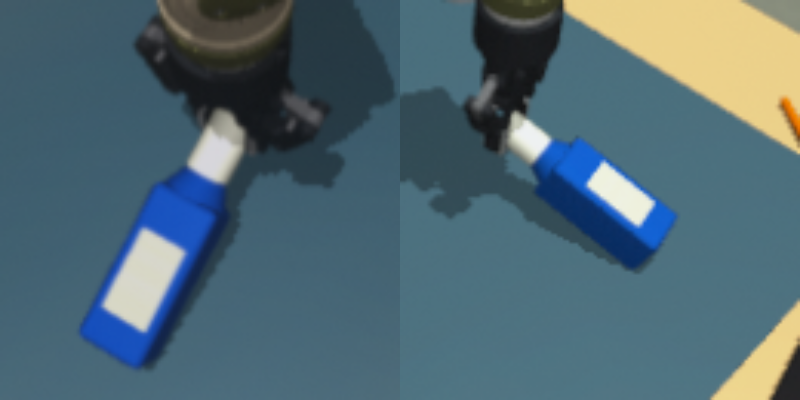

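The crops show the cap held and the bottle tilted, with its base edge still on the bench. The wrist force agrees, carrying about half the weight. I continue the arc.

```bash
python3 -m pendant '[[-1,-0.006,0,-0.0095,0],[-1,-0.0065,0,-0.009,0],[-1,-0.007,0,-0.0085,0],[-1,-0.008,0,-0.008,0],[-1,-0.0085,0,-0.0075,0],[-1,-0.0085,0,-0.007,0],[-1,-0.009,0,-0.0065,0],[-1,-0.0095,0,-0.006,0]]'
python3 -m pendant '[[-1,-0.010,0,-0.005,0],[-1,-0.010,0,-0.0045,0],[-1,-0.0105,0,-0.0035,0],[-1,-0.011,0,-0.0035,0],[-1,-0.011,0,-0.002,0],[-1,-0.011,0,-0.002,0],[-1,0,0,0,0],[-1,0,0,0,0]]'
python3 - <<'E'
from h import *
a=env.read_camera("scene");b=env.read_camera("side")
c=np.hstack([cv2.resize(a[200:360,170:330],(400,400)),cv2.resize(b[140:300,310:470],(400,400))]);save("tilt2",c)
E
```

```text
clock: 8.02
tcp_pos: [0.5777, -0.2263, 0.1495]
orientation: [-0.0, 0.638, 0.77, 0.0]
wrist_force: [-0.2, 0.5, -3.1]
finger_gap: 0.031
grip_force: 23.2
clock: 9.02
tcp_pos: [0.5891, -0.2878, 0.1695]
orientation: [-0.0, 0.638, 0.77, 0.0]
wrist_force: [-0.3, 0.0, -3.0]
finger_gap: 0.0313
grip_force: 23.6
```

View pics/tilt2.png

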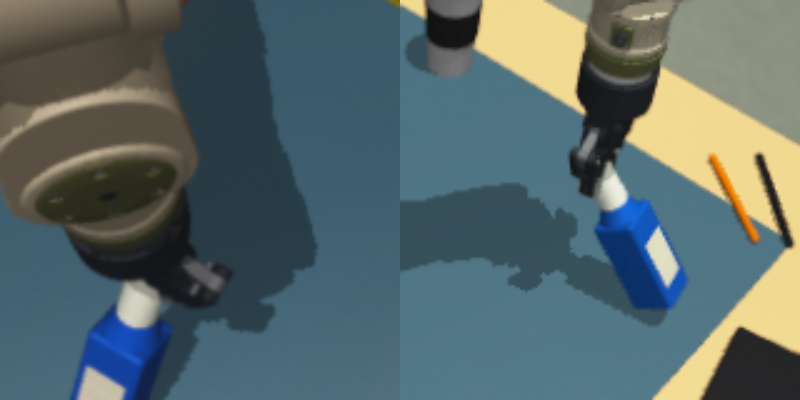

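The side crop shows the bottle held by the cap, leaning perhaps 25–30° from vertical, and the force shows its whole weight is in the grip, so the base is barely off the bench. I fit the tilt and ease the grip gradually so it swings down.

```bash
cat > tilt.py <<'E'
from fit import *
from scipy.optimize import minimize
def solve(n="side"):
    s=env.get_state();M=rot(s["orientation"]);t=np.array(s["tcp_pos"])-.002*M[:,2]
    im=env.read_camera(n)
    hsv=cv2.cvtColor(im,cv2.COLOR_RGB2HSV);m=cv2.inRange(hsv,(106,150,60),(130,255,255))
    k,l,st,ce=cv2.connectedComponentsWithStats(m)
    c=proj(n,[t-.1*np.array([0,0,1])])[0]
    j=1+np.argmin([np.hypot(*(ce[i]-c))+(1e3 if st[i,4]<150 else 0) for i in range(1,k)])
    ys,xs=np.nonzero(l==j);H=hullmask(np.c_[xs,ys].astype(float),m.shape)
    def pts(p):
        a,g,off=p; ax=np.sin(a)*M[:,0]+np.cos(a)*np.array([0,0,1]); b=M[:,1]; cc=np.cross(ax,b)
        base=t-g*ax+off*b
        return base,np.array([base+h*ax+i*b+q*cc for h,w in((0,.025),(.118,.025),(.134,.016)) for i in(-w,w) for q in(-w,w)])
    def cost(p):
        h=hullmask(proj(n,pts(p)[1]),m.shape);return 1-(h&H).sum()/(h|H).sum()+ (abs(p[1]-.168)/.02)**2*.02
    r=min((minimize(cost,[a,.168,0],method="Nelder-Mead",options=dict(initial_simplex=[[a,.168,0],[a+.1,.168,0],[a,.175,0],[a,.168,.005]])) for a in(0,.3,.6)),key=lambda r:r.fun)
    base,P=pts(r.x)
    print(n,"tilt",r.x[0].round(3),"grip-base",r.x[1].round(4),"off",r.x[2].round(4),"cost",round(r.fun,3),"base",base.round(3),"lowest",P[:,2].min().round(4))
if __name__=="__main__": solve()
E
python3 tilt.py
python3 -m pendant '[[-0.33,0,0,0,0],[-0.33,0,0,0,0]]' 20
python3 -m pendant '[[-0.29,0,0,0,0],[-0.29,0,0,0,0]]' 20
python3 tilt.py
```

```text
side tilt 0.547 grip-base 0.1856 off 0.009 cost 0.124 base [ 0.616 -0.381  0.013] lowest -0.0
clock: 9.43
tcp_pos: [0.5894, -0.2879, 0.1698]
orientation: [-0.0, 0.638, 0.77, 0.0]
wrist_force: [0.3, -0.7, -3.2]
finger_gap: 0.0313
grip_force: 23.6
clock: 9.68
tcp_pos: [0.5893, -0.2881, 0.1698]
orientation: [-0.0, 0.638, 0.77, 0.0]
wrist_force: [0.7, 0.1, -2.6]
finger_gap: 0.0308
grip_force: 23.6
side tilt 0.556 grip-base 0.1831 off 0.0064 cost 0.13 base [ 0.614 -0.382  0.016] lowest 0.003
```

```bash
for i in 1; do python3 -m pendant '[[-0.27,0,0,0,0]]' 20; python3 -m pendant '[[-0.26,0,0,0,0]]'; python3 -m pendant '[[-0.255,0,0,0,0]]'; done | egrep 'gap|grip|wrist'; python3 tilt.py
```

```text
wrist_force: [0.5, 0.2, -2.6]
finger_gap: 0.0307
grip_force: 18.1
wrist_force: [-1.2, 3.4, 7.0]
finger_gap: 0.0316
grip_force: 9.2
wrist_force: [-0.2, -0.8, -0.9]
finger_gap: 0.032
grip_force: 4.5
side tilt 0.336 grip-base 0.1802 off 0.0014 cost 0.155 base [ 0.602 -0.346  0.002] lowest -0.006
```

```bash
python3 -m pendant '[[-0.257,-0.005,0,-0.001,0],[-0.257,-0.006,0,-0.001,0],[-0.257,-0.006,0,0,0],[-0.257,-0.006,0,0,0],[-0.257,-0.006,0,0,0],[-0.257,-0.006,0,0,0],[-0.257,0,0,0,0]]'; python3 tilt.py
```

```text
clock: 11.02
tcp_pos: [0.5964, -0.3238, 0.1726]
orientation: [0.001, 0.639, 0.769, -0.0]
wrist_force: [-0.7, -0.0, 6.5]
finger_gap: 0.0315
grip_force: 5.3
side tilt 0.131 grip-base 0.1867 off 0.008 cost 0.174 base [ 0.609 -0.346 -0.01 ] lowest -0.0138
```

```bash
python3 -m pendant '[[-0.257,-0.005,0,-0.001,0],[-0.257,-0.006,0,0,0],[-0.257,-0.006,0,0,0],[-0.257,-0.004,0,0,0],[-0.257,0,0,0,0]]'; python3 tilt.py
python3 - <<'E'
from h import *
a=env.read_camera("scene");b=env.read_camera("side")
c=np.hstack([cv2.resize(a[220:380,170:330],(400,400)),cv2.resize(b[140:300,310:470],(400,400))]);save("tilt3",c)
E
```

```text
clock: 11.7
tcp_pos: [0.5993, -0.3432, 0.1718]
orientation: [-0.001, 0.639, 0.77, 0.0]
wrist_force: [-0.6, 0.6, -2.0]
finger_gap: 0.0318
grip_force: 4.8
side tilt 0.038 grip-base 0.1819 off 0.0046 cost 0.172 base [ 0.605 -0.349 -0.008] lowest -0.009
```

View pics/tilt3.png

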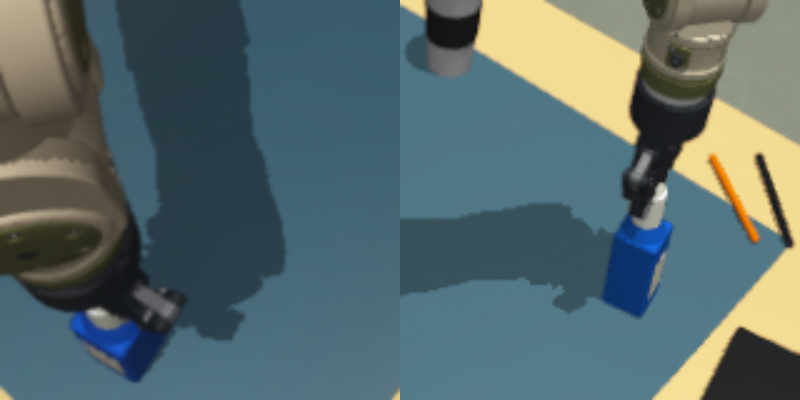

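The crops show the bottle nearly upright on the bench, with a residual lean of about 2–4°. I nudge it, lower it a touch to seat the base flat, then release.

```bash
python3 -m pendant '[[-0.257,-0.004,0,0,0],[-0.257,-0.002,0,0.001,0],[-0.257,0,0,0.001,0],[-0.257,0,0,0,0]]'; python3 tilt.py
```

```text
clock: 12.35
tcp_pos: [0.6011, -0.3494, 0.1716]
orientation: [0.001, 0.638, 0.77, 0.0]
wrist_force: [0.5, 0.6, 0.8]
finger_gap: 0.0316
grip_force: 5.0
side tilt 0.046 grip-base 0.1799 off 0.003 cost 0.164 base [ 0.606 -0.357 -0.006] lowest -0.0073
```

```bash
python3 -m pendant '[[-0.24,0,0,0,0],[-0.22,0,0,0,0],[-0.18,0,0,0,0],[-0.1,0,0,0,0],[0,0,0,0,0],[0.2,0,0,0,0],[0.4,0,0,0,0],[0.4,0,0,0,0]]';python3 -m pendant '[[0.4,0,0,0,0],[0.4,0,0,0,0]]'; python3 tilt.py
python3 - <<'E'
from h import *
a=env.read_camera("wrist");b=env.read_camera("side")
c=np.hstack([cv2.resize(a,(533,400)),cv2.resize(b[170:290,370:450],(267,400))]);save("stand",c)
E
```

```text
clock: 13.4
tcp_pos: [0.6008, -0.3491, 0.1708]
orientation: [0.0, 0.638, 0.77, 0.0]
wrist_force: [-0.5, -0.1, -0.1]
finger_gap: 0.0599
grip_force: 0.0
clock: 13.65
tcp_pos: [0.6008, -0.349, 0.1708]
orientation: [-0.0, 0.638, 0.77, 0.0]
wrist_force: [-0.3, 0.4, -0.1]
finger_gap: 0.0594
grip_force: 0.0
side tilt 0.06 grip-base 0.1797 off 0.0056 cost 0.225 base [ 0.608 -0.359 -0.007] lowest -0.0081
```

View pics/stand.png

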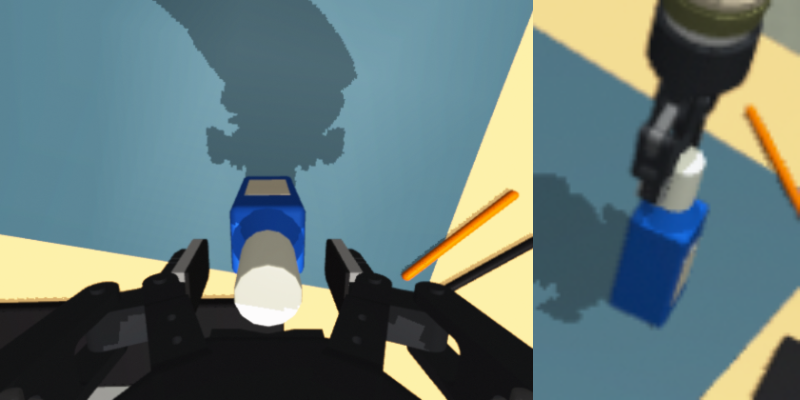

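The bottle stands free: in the wrist view the cap face is centred at picture (268,296), native (281.5,310), with both pads clear of it. I work out the re-grasp and the way to the pad.

Run:
```python
from h import *
s=env.get_state();M=rot(s["orientation"]);t=np.array(s["tcp_pos"])
P=onplane("wrist",[(281.5,310)],.18);print("cap",P.round(4),((P-t)@M).round(4))
C=np.array([.544,.2705]);print("delta",((np.r_[C,0]-P[0])@M).round(4))
print(s["joint_pos"])
```

```text
cap [[ 0.6032 -0.3585  0.18  ]] [[-0.0097  0.0006 -0.0092]]
delta [0.6291 0.0581 0.1801]
[-6.41712615e-01  5.78398596e-01  2.66129159e-01  1.25855528e+00
  1.40646621e-04  7.43101816e-01]
```

```bash
python3 -m pendant '[[0.4,-0.005,0,0.003,0],[0.4,-0.005,0.0005,0.008,0],[0.4,0,0,0,0],[-1,0,0,0,0],[-1,0,0,0,0],[-1,0,0,0,0],[-1,0,0,0,0],[-1,0,0,0,0]]' 50
python3 -m pendant '[[-1,0,0,-0.01,0],[-1,0,0,-0.03,0],[-1,0,0,-0.03,0],[-1,0,0,-0.03,0],[-1,0,0,-0.01,0],[-1,0,0,0,0]]'; python3 tilt.py
```

```text
clock: 14.8
tcp_pos: [0.6032, -0.3588, 0.16]
orientation: [0.0, 0.638, 0.77, 0.0]
wrist_force: [0.3, -1.4, 0.7]
finger_gap: 0.0307
grip_force: 49.9
clock: 15.55
tcp_pos: [0.6034, -0.3589, 0.27]
orientation: [0.0, 0.638, 0.77, 0.0]
wrist_force: [0.1, -0.2, -3.8]
finger_gap: 0.0309
grip_force: 50.0
side tilt -0.025 grip-base 0.1799 off 0.009 cost 0.14 base [ 0.611 -0.353  0.092] lowest 0.0915
```

```bash
python3 -m pendant '[[-1,0.02,0,-0.02,0],[-1,0.04,0.005,0,0],[-1,0.045,0.005,0,0],[-1,0.045,0.005,0,0],[-1,0.045,0.005,0,0],[-1,0.045,0.005,0,0],[-1,0.045,0.005,0,0],[-1,0.045,0.005,0,0]]'
python3 -m pendant '[[-1,0.045,0.005,0,0],[-1,0.035,0.005,0,0],[-1,0.015,0.0,0,0],[-1,0,0,0,0]]'
python3 - <<'E'
from fit import *
im=env.read_camera("wrist");save("wpad",im)
for l in("pad","can","jar"):
    for d in env.recognise("wrist",l)[:2]:print(l,np.round(d["centre"]),round(d["score"],2),onplane("wrist",[d["centre"]],.01 if l=="pad" else .09).round(3))
E
```

```text
clock: 16.6
tcp_pos: [0.5753, -0.0255, 0.2901]
orientation: [-0.0, 0.638, 0.77, 0.0]
wrist_force: [0.3, 0.0, -3.4]
finger_gap: 0.031
grip_force: 50.1
clock: 17.1
tcp_pos: [0.568, 0.0683, 0.29]
orientation: [-0.0, 0.638, 0.77, -0.0]
wrist_force: [-0.7, -0.2, -2.3]
finger_gap: 0.031
grip_force: 50.1
pad [284.  30.] 0.78 [[0.54  0.243 0.01 ]]
jar [281. 104.] 0.57 [[0.553 0.155 0.09 ]]
```

View pics/wpad.png

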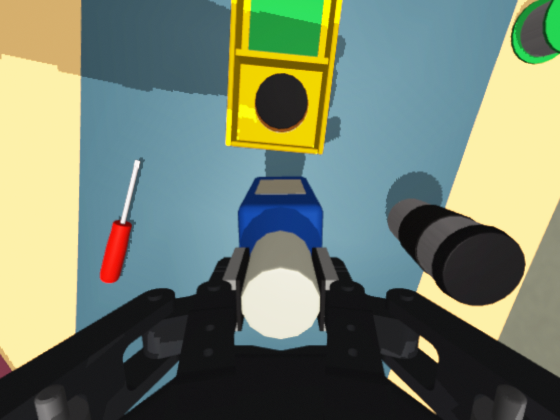

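The wrist view shows the bottle held straight. The caddy is ahead, with its near rim corners at (226,146) and (324,154), jar at (281,102) and green pad at about (284,28).

Run:
```python
from h import *
s=env.get_state();M=rot(s["orientation"]);t=np.array(s["tcp_pos"])
P=onplane("wrist",[(226,146),(324,154),(234,0),(340,0)],.06)[:,:2];print(P.round(4).tolist(),np.linalg.norm(P[0]-P[1]))
e=P[1]-P[0];e/=np.linalg.norm(e);d=np.array([-e[1],e[0]]);
f=P[2]-P[0]+P[3]-P[1];print("dirs",d,f/np.linalg.norm(f))
C=(P[0]+P[1])/2+.147*d;print("pad",C,((np.r_[C,0]-t)@M).round(4))
D=np.array([.544,.2705]);print(((np.r_[D,0]-t)@M).round(4))
```

```text
[[0.4995, 0.1017], [0.611, 0.1134], [0.488, 0.2454], [0.5929, 0.2649]] 0.11212619680683883
dirs [-0.10468355  0.99450558] [-0.09954959  0.9950326 ]
pad [0.53982428 0.25375588] [0.1899 0.0059 0.2897]
[0.2056 0.013  0.2897]
```

```bash
python3 -m pendant '[[-1,0.02,0.001,0,0],[-1,0.04,0.002,0,0],[-1,0.045,0.002,0,0],[-1,0.045,0.001,0,0],[-1,0.03,0.001,0,0],[-1,0.011,0,0,0],[-1,0,0,0,0],[-1,0,0,0,0]]'
python3 -m pendant '[[-1,0,0,0.01,0],[-1,0,0,0.02,0],[-1,0,0,0.02,0],[-1,0,0,0.02,0],[-1,0,0,0.02,0],[-1,0,0,0.015,0],[-1,0,0,0.008,0],[-1,0,0,0,0]]'
python3 tilt.py
```

```text
clock: 18.3
tcp_pos: [0.5406, 0.2552, 0.2898]
orientation: [0.0, 0.639, 0.769, -0.0]
wrist_force: [0.7, -0.3, -2.9]
finger_gap: 0.0306
grip_force: 50.1
clock: 19.3
tcp_pos: [0.5402, 0.2559, 0.1763]
orientation: [-0.0, 0.639, 0.77, -0.0]
wrist_force: [-0.2, -0.6, -2.1]
finger_gap: 0.0306
grip_force: 50.0
side tilt -0.123 grip-base 0.175 off 0.0132 cost 0.181 base [0.549 0.279 0.005] lowest 0.0015
```

```bash
for i in 1; do python3 -m pendant '[[-1,0,0,0.002,0],[-1,0,0,0.002,0],[-1,0,0,0,0]]'; python3 -m pendant '[[-1,0,0,0.0015,0],[-1,0,0,0,0]]';  done | egrep 'tcp|wrist'
python3 - <<'E'
from h import *
a=env.read_camera("scene");b=env.read_camera("side")
c=np.hstack([cv2.resize(a[50:210,290:450],(400,400)),cv2.resize(b[60:220,160:320],(400,400))]);save("place",c)
E
```

```text
tcp_pos: [0.5403, 0.2563, 0.1729]
wrist_force: [0.1, -1.3, -2.7]
tcp_pos: [0.5402, 0.2562, 0.1712]
wrist_force: [0.5, -0.9, -3.0]
```

View pics/place.png

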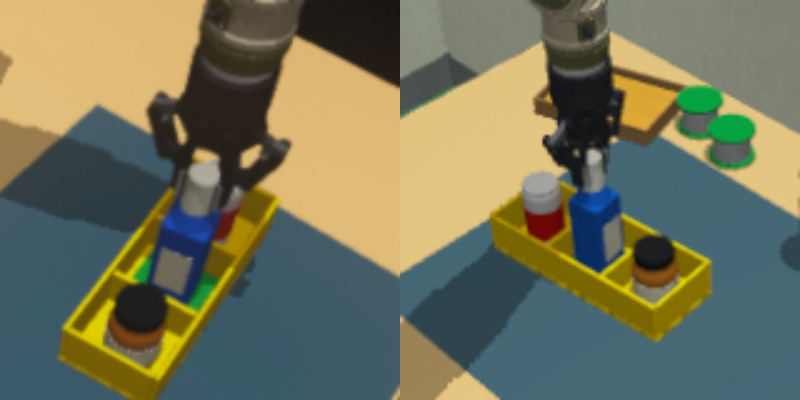

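Both views show the bottle upright in the middle bay over the green pad, with the can and jar untouched. I lower it to contact.

```bash
for i in 1; do python3 -m pendant '[[-1,0,0,0.001,0],[-1,0,0,0,0]]'; python3 -m pendant '[[-1,0,0,0.001,0],[-1,0,0,0,0]]';  done | egrep 'tcp|wrist'
```

```text
tcp_pos: [0.5403, 0.2562, 0.1702]
wrist_force: [-0.6, -0.1, -2.5]
tcp_pos: [0.5405, 0.2562, 0.1699]
wrist_force: [-1.2, 0.1, 1.7]
```

Contact: the force has changed sign, at the expected height. I ease open, then retreat upwards.

```bash
python3 -m pendant '[[-0.26,0,0,0,0],[-0.22,0,0,0,0],[-0.15,0,0,0,0],[0,0,0,0,0],[0.2,0,0,0,0],[0.2,0,0,0,0],[0.2,0,0,0,0]]' 20
python3 -m pendant '[[0.2,0,0,-0.01,0],[0.2,0,0,-0.02,0],[0.2,0,0,-0.03,0],[0.2,0,0,-0.03,0],[0.2,0,0,-0.03,0],[0.2,0,0,0,0]]'
python3 - <<'E'
from h import *
a=env.read_camera("wrist");b=env.read_camera("side")
c=np.hstack([cv2.resize(a,(533,400)),cv2.resize(b[60:220,187:294],(267,400))]);save("final",c)
E
```

```text
clock: 21.45
tcp_pos: [0.5404, 0.2562, 0.1693]
orientation: [-0.0, 0.638, 0.77, 0.0]
wrist_force: [0.0, 0.5, 0.0]
finger_gap: 0.0514
grip_force: 0.0
clock: 22.2
tcp_pos: [0.5417, 0.2567, 0.2929]
orientation: [0.002, 0.638, 0.77, 0.003]
wrist_force: [0.3, 0.2, 0.3]
finger_gap: 0.0513
grip_force: 0.0
```

View pics/final.png

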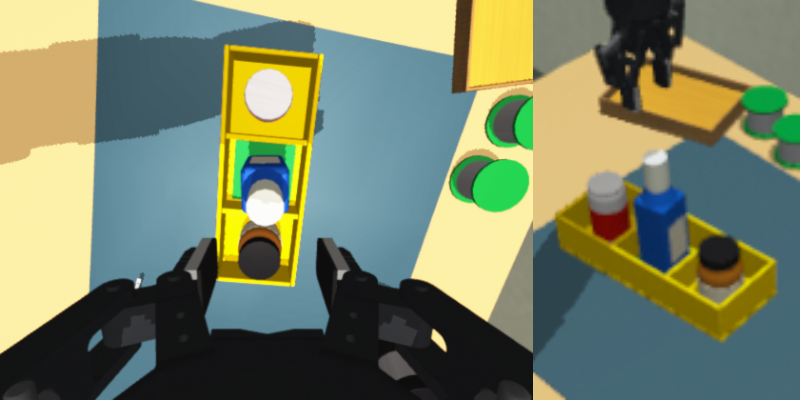

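The picture shows the bottle standing free in the middle bay (wrist picture (265,190)), the can and jar in place, and the gripper clear.

```bash
python3 -m pendant '[[0.2,0,0,0,0],[0.2,0,0,0,0]]' >/dev/null; python3 -c "
from workcell import env
print(env.hand_in())"
```

```text
the job is handed in; nothing more can be done
None
```

I stood the blue bottle up on the bench and let go, then re-gripped it and set it upright on the green pad in the caddy's free bay. The last picture shows it standing there with the can and jar in place, and I handed the job in at about 22.5 s; the hand-in returned no verdict.

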